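Clamp the freshly inlaid base in the glue press

TASK

The bone inlay in the top wooden base of the pile has just been glued: lift that base off, leaving the other two where they are, lay it centred and square on the raised bed of the small glue press, and let go of it. Then take the press's spring-loaded lever by its cross handle, bring it down until the lever arm is level so that its pad presses on the inlay, and finish holding it there, because it springs up if released. Leave the other things on the bench alone.

Things in the scene. Friction and masses are not known exactly. Their poses are not given: they have to be found in the camera images.
- top_base: Top of a pile of three bases: wooden block 80 (its x) x 56 (y) x 22 mm (z), a pale bone disc 36 mm across let into the middle of its top, 2 mm proud (24 mm overall), about 75 g. Loose on the middle base. Origin: centre of its underside, 44 mm above the bench at the start; z up.
- middle_base: Middle base of the pile: plain wooden block 80 x 56 x 22 mm, loose, same axes; origin at the centre of its underside, 22 mm above the bench.
- lower_base: Lowest base of the pile: plain wooden block 80 x 56 x 22 mm, loose, same axes, standing on the bench; origin at the centre of its underside.
- press: Small glue press fixed to the bench. Dark steel foot plate 220 (x) x 130 (y) x 12 mm, from 80 mm before to 140 mm behind the origin; on it an aluminium bed 86 (x) x 62 (y) mm, top 30 mm above the bench. Origin: under the bed's centre at bench height; x points from the bed to the hinge (away from the robot), z up. The base goes on the bed with its long side along the press's x.
- bed_mid (a point): Centre of the bed's top face, 30 mm above the bench, axes as the press; the lever's pad comes down here.
- hinge (a point): Hinge axis of the lever, along the press's y, 100 mm behind the bed's centre (+x of the press), 62 mm above the bench; axes as the press. Carried between two steel cheeks, 44 mm over their outsides and 80 mm high, 82 to 118 mm behind the bed's centre.
- lever (a joint): Angle (rad) the lever has been brought down: 0 = rest, almost upright (83 degrees above level); 1.45 = arm level, reaching from the hinge over the bed to the press's -x; stop at 1.65. The arm, a steel bar 16 x 10 mm, is 23 mm above the hinge when level. A spring drives it back up: about 1.5 N at the handle at rest, 7 N when level, plus 6 N from the pad pressing on a base.
- handle: Cross handle at the lever's end: round black rubber bar, 18 mm thick, 150 mm long along the press's y. Origin: its middle, where the arm joins; when level 180 mm from the hinge to the press's -x and 23 mm above it (85 mm above the bench); at rest about 243 mm up. It revolves freely about its own axis, so fingers closed across it need not turn as the lever swings.
- grip_left (a point): Point on the handle's axis 45 mm to the +y side of its middle, a place to pinch the bar clear of the arm.
- grip_right (a point): Point on the handle's axis 45 mm to the -y side of its middle, the other place to pinch the bar.
- pad: Sprung rubber dome under the arm, radius 14 mm, 100 mm from the hinge. Gives up to 25 mm at 0.8 N per mm. With a base on the bed it touches the inlay about 0.12 rad before level and presses with about 10 N when level. Origin: on the pad's axis, at hinge height when level; the dome's tip is 20 mm from it along the pad's -z.
- sanding_block: Loose grey-brown sanding block 65 x 95 x 28 mm, a bystander; origin at the centre of its underside.
- cup: Loose white plastic cup, 72 mm across the rim and 90 mm high, a bystander; origin at the centre of its underside.
- glue: Loose grey glue bottle 44 mm across and 130 mm high, a bystander; origin at the centre of its underside.
Not all that is in view belongs to the job. What is shaped like the middle_base but blue or green is not meant.

How it is judged:
On the way, in this order (a step that is already met when the one before it is completed fails the run):
1. the top base is lifted clear of the pile (height (world z) of top_base above 0.06 m and contact force between top_base and middle_base below 0.05 N), for 0.1 s.
2. the inlaid base lies flat, centred and square on the press's bed, released, the lever still up (horizontal distance between top_base and bed_mid below 0.012 m and z of top_base in the frame of bed_mid between -0.004 and 0.004 m and angle between the x axis of top_base and the x axis of press, either way round below 0.2 rad and contact force between the fingers and top_base below 0.05 N and linear speed of top_base below 0.02 m/s and value of joint lever below 1.1 rad), for 0.2 s.
At the end, for the whole second after the job is handed in: Fingers on the handle hold the lever still at 1.45 +/- 0.07 rad (level within 4 deg); its pad presses the inlaid base with over 2 N; that base lies flat on the bed, within 12 mm of its centre and 0.2 rad of square; the other two bases moved under 25 mm (horizontal distance between top_base and bed_mid below 0.012 m and z of top_base in the frame of bed_mid between -0.004 and 0.004 m and angle between the x axis of top_base and the x axis of press, either way round below 0.2 rad and value of joint lever between 1.38 and 1.52 rad and velocity of joint lever between -0.1 and 0.1 rad/s and contact force between pad and top_base above 2 N and contact force between the fingers and handle above 2 N and distance of each of middle_base, lower_base from where it was at the start of the episode below 0.025 m); the arm keeps its last pose, push and grip.
It fails at once if the sanding block is pushed more than 30 mm or tipped over (distance of sanding_block from where it was at the start of the episode above 0.03 m or angle between sanding_block's own z axis and vertical above 0.5 rad).
It fails at once if the cup is pushed more than 30 mm or tipped over (distance of cup from where it was at the start of the episode above 0.03 m or angle between cup's own z axis and vertical above 0.5 rad).
It fails at once if the glue is pushed more than 30 mm or tipped over (distance of glue from where it was at the start of the episode above 0.03 m or angle between glue's own z axis and vertical above 0.5 rad).
It also fails if it takes over 69 s, if anything falls off the work surface, if the arm or the gripper's body presses on something with over 40 N, if the wrist force passes 120 N, or if a joint passes its speed limit or range.

ROBOT

A 6-joint arm with a two-finger parallel gripper is mounted at the origin on the work surface. World frame = base frame: x ahead of the robot, y to its left, z up, the work surface at z = 0. Lengths are in m, angles in rad, forces in N, time in s.
With the tool pointing down it reaches from about 0.225 to 0.875 m from the base axis. Payload 3.4 kg.
Tool frame: the origin (TCP) lies midway between the tips of the shut fingers; the grasp point (between the pads) lies 19 mm behind it (env.tcp_to_grasp is the distance from the TCP to the grasp point, in m); z points along the fingers, y is the line along which they close (so a half turn about z gives the same grasp; the last joint's range is limited). The gripper opens to 85 mm and grips with 20 to 120 N. Pads are 22 mm wide; open, the fingers measure 114 mm over their backs; the gripper's body (76 mm by 85 mm) begins 54 mm behind the grasp point. The pads swing forward as they close: fully open they stand 13 mm farther back than shut.
Start: joints at [-1.29, 0.276, 1.505, -0, 1.361, -0.121], TCP at [0.225, -0.529, 0.231] pointing down, gripper open.
Joint ranges: [-2.89, 2.89], [-0.75, 2.08], [0.22, 2.7], [-1.18, 4.32], [0.11, 2.71], [-2.7, 2.7]. Speed limits (rad/s): [2.57, 2.57, 3.14, 3.14, 3.14, 3.14].

INTERFACE

Orientations are given as a unit quaternion [x, y, z, w].
In Python, from plant import sense, viewer, env gives the robot as it stands.
- The arm moves only by the shell command python3 -m inch 'ROWS' [OPENING] [FORCE]. ROWS is JSON, a list that holds one entry, the list of rows, each a list of 6 numbers: the shift along the tool's x, y, z scaled (see below), then the turn, a rotation vector about the tool's x, y, z scaled (see below). A call has 1 to 10 rows; each row shifts and turns the commanded pose from where the row before left it, along the tool's axes as they then stand; what a row does not reach is not made up. The controller multiplies each number of a shift by 0.025 m and each number of a turn by 0.08 rad. A row lasts 1/10 s, in which the tool goes at most 50 mm and 8.59 degrees, less where a joint would pass 70% of its speed; a pose out of reach is approached as far as the arm can. A call with a number of a shift or a turn outside -1 to 1 is refused whole. A call with a gripper value outside its range is refused whole. OPENING is the finger opening in mm, from 0 to 85.4, set as the call begins (- or left out, the last holds). The fingers move at their own pace and stop on an object; FORCE is the grip in N (left out, the last holds). Time passes only in rows, so rows that do not move let the fingers close. It gives the time, the measured TCP pose, the force, the opening and the grip force at its end, in the units of the state.
- sense(): the state, without advancing time (a new reading comes with each control period).
- viewer.grab_frame(name): name is "side" or "top"; returns a dict with "img" (480x640x3 uint8, red, green, blue), "fx", "fy", "cx", "cy" (pixels), "pose" (4x4, takes a point from camera to world coordinates). Camera axes: x right, y up, looking along -z (the intrinsics and any distortion apply to the point x, -y, -z); pixel columns grow to the right and rows downward; lengths in m; the calibration is good to about 2 mm. A picture is of the moment at which its call begins. There is no depth.
- env.hand_in(): hands the job in; it is judged then, once.
The state is a dict: "time": time; "joint_positions": joint angles; "qvel": joint speeds; "tau": joint torques, N m; "eef_pos": TCP position; "tool_rot": TCP orientation; "ft_force": force on the tool from outside, world axes, zero at the start; "torque": the same for the moment, N m; "finger_gap": finger opening in m; "finger_force": force on a finger pad.
Only numpy, scipy, OpenCV 4.12 (cv2) and the standard library are available. Lean on these libraries where they do the work, as an engineer would, in place of code of your own. Each camera call takes 0.05 s, during which the arm holds its last target. There are 200 camera calls.

## Working session

There is one attempt and no reset: what is moved stays moved. The work goes in short steps, Python scripts to look and compute and a shell command to move; the robot and the scene stay as the last step left them, time stands still between calls to the robot, and variables do not carry over. Pictures are saved under pics/ and viewed, at most 10 in all, crops included, and the job is handed in when it is done.

```bash
ls; mkdir -p pics; python3 - <<'E'
from plant import sense, viewer, env
import cv2,pickle
for n in("side","top"):
    f=viewer.grab_frame(n);pickle.dump(f,open(f'pics/{n}.pkl','wb'))
    cv2.imwrite(f'pics/{n}0.png',f["img"][:,:,::-1]);print({k:v for k,v in f.items() if k!='img'})
print(sense(),env.tcp_to_grasp)
E
```

```text
pics
{'fx': 579.4995838404906, 'fy': 579.4995838404906, 'cx': 323.2903037597651, 'cy': 238.91051949118517, 'pose': array([[-0.98634356,  0.09723933, -0.13293191,  0.34777101],
       [-0.16433758, -0.63463079,  0.75514033,  1.01261668],
       [-0.01093334,  0.76667351,  0.64194407,  1.03627251],
       [ 0.        ,  0.        ,  0.        ,  1.        ]])}
{'fx': 498.30309383238745, 'fy': 498.30309383238745, 'cx': 321.2465068262666, 'cy': 239.38264049747715, 'pose': array([[-0.02636745,  0.98674969, -0.16009312,  0.35470626],
       [-0.99945653, -0.02919146, -0.01531321, -0.01302181],
       [-0.01978366,  0.15960234,  0.98698313,  1.20652232],
       [ 0.        ,  0.        ,  0.        ,  1.        ]])}
{'time': 0.1, 'joint_positions': array([-1.29003299e+00,  2.76502383e-01,  1.50600266e+00,  5.79122612e-06,
        1.36070601e+00, -1.20976410e-01]), 'qvel': array([-0.00062084, -0.00286693, -0.00375569, -0.00056807,  0.0003464 ,
        0.00087802]), 'tau': array([ 4.72522097e-04, -4.17703235e+01, -2.46403027e+01, -2.22628573e-04,
        5.84250127e-03, -2.31860594e-05]), 'eef_pos': array([ 0.22471403, -0.52875795,  0.23054451]), 'tool_rot': array([ 9.79893190e-01,  1.99521132e-01, -6.17583634e-05, -8.06841665e-04]), 'ft_force': array([ 0.02074155, -0.03972685,  0.29064995]), 'torque': array([-0.00263624,  0.0211688 ,  0.01677748]), 'finger_force': 0.0, 'finger_gap': 0.08544945001297684} 0.0187
```

View pics/top0.png

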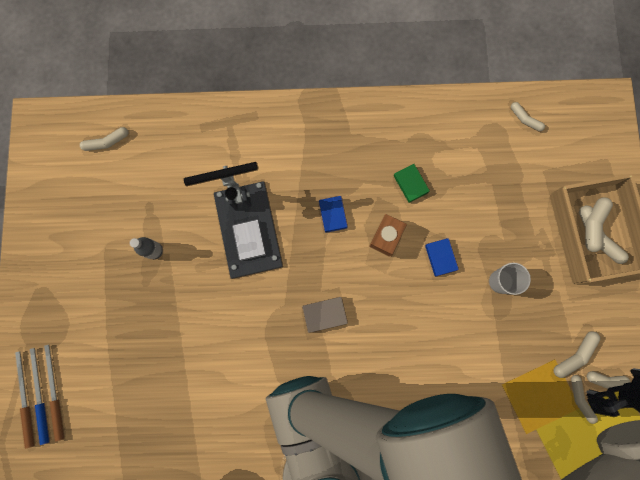

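View pics/side0.png

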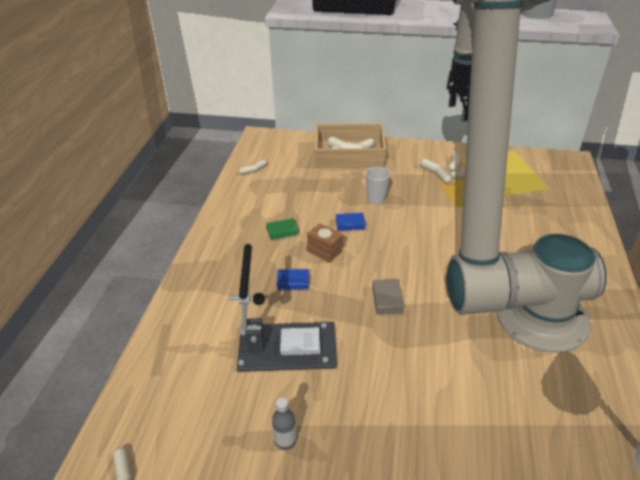

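The top view shows the pile with its pale disc at about (389,233), the bed at (249,240), and the handle running from (184,181) to (257,166). In the side view the pile is at (325,240), the bed at (300,341), and the handle from (248,247) to (243,297). Next I measure them.

```bash
cat > h.py <<'E'
import numpy as np,cv2,pickle
from scipy.spatial.transform import Rotation as R
def ray(f,u,v):
    d=f["pose"][:3,:3]@np.array([(u-f["cx"])/f["fx"],-(v-f["cy"])/f["fy"],-1.]);return f["pose"][:3,3],d
def onz(f,u,v,z):
    o,d=ray(f,u,v);return o+d*(z-o[2])/d[2]
def tri(f,p,g,q):
    a,d=ray(f,*p);b,e=ray(g,*q);s=np.linalg.lstsq(np.c_[d,-e],b-a,rcond=None)[0]
    P,Q=a+d*s[0],b+e*s[1];return (P+Q)/2,np.linalg.norm(P-Q)
def blob(m,roi):
    x0,y0,x1,y1=roi;k=np.zeros(m.shape,np.uint8);k[y0:y1,x0:x1]=m[y0:y1,x0:x1]*255
    c=max(cv2.findContours(k,cv2.RETR_EXTERNAL,cv2.CHAIN_APPROX_NONE)[0],key=cv2.contourArea)
    return c
def rect(f,c,z):
    P=np.array([onz(f,*p,z)[:2] for p in cv2.convexHull(c)[:,0]+0.0])
    (x,y),(w,h),a=cv2.minAreaRect((P*1000).astype(np.float32))
    if w<h:w,h,a=h,w,a+90
    return np.round([x,y,w,h,a],1)
E
cat > m.py <<'E'
from h import *
T,S=[pickle.load(open(f'pics/{n}.pkl','rb')) for n in("top","side")]
def hsv(f):return cv2.cvtColor(f["img"],cv2.COLOR_RGB2HSV).astype(int)
for n,f,bd,dk,pl in(("top",T,(230,215,270,262),(205,175,290,282),(365,210,412,260)),("side",S,(275,322,325,358),(232,318,342,372),(303,222,348,262))):
    H=hsv(f);s,v=H[...,1],H[...,2]
    c=blob((s<60)&(v>110),bd);print(n,'bed',rect(f,c,.03),cv2.contourArea(c))
    c=blob((s<90)&(v<95),dk);print(n,'foot',rect(f,c,.012))
    c=blob((s<110)&(v>150),pl);m=cv2.moments(c);print(n,'disc',m['m10']/m['m00'],m['m01']/m['m00'],rect(f,c,.068))
    x0,y0,x1,y1=pl
    z=cv2.resize(f["img"][y0:y1,x0:x1],(400,400),interpolation=cv2.INTER_NEAREST)
    z2=cv2.resize(f["img"][dk[1]-20:dk[3],dk[0]-20:dk[2]],(400,400),interpolation=cv2.INTER_NEAREST)
    if n=='top':A=np.hstack([z,z2])
    else:B=np.hstack([z,z2])
    c=blob((H[...,0]<12)&(s>80),pl);print(n,'pile',rect(f,c,.066))
cv2.imwrite('pics/crop.png',cv2.resize(np.vstack([A,B]),(600,600))[:,:,::-1])
for a,b in(((184,181),(248,247)),((184,181),(243,297)),((257,166),(248,247)),((257,166),(243,297))):print(tri(T,a,S,b))
E
python3 m.py
```

```text
top bed [551.1 180.6  85.9  62.5  11.5] 858.5
top foot [602.  196.8 268.2 141.8  11.7]
top disc 388.5 233.0 [ 549.8 -151.3   34.6   33.1   87.4]
top pile [ 503.4 -148.2    0.     0.     0. ]
side bed [551.4 185.5  88.6  78.5   9.8] 1020.0
side foot [581.1 180.8 216.8 148.9  11.2]
side disc 315.8588912886969 237.35205183585313 [ 559.5 -117.3  156.8   86.3   98.8]
side pile [ 510.6 -100.5    4.7    2.1   65.4]
(array([0.61555037, 0.24510206, 0.34504322]), np.float64(0.014748755047135478))
(array([0.63613502, 0.27381328, 0.24418052]), np.float64(0.002675664211832571))
(array([0.66491216, 0.12749697, 0.24115059]), np.float64(5.4207305027412445e-05))
(array([0.69543012, 0.14574213, 0.10955256]), np.float64(0.02248535469894099))
```

View pics/crop.png

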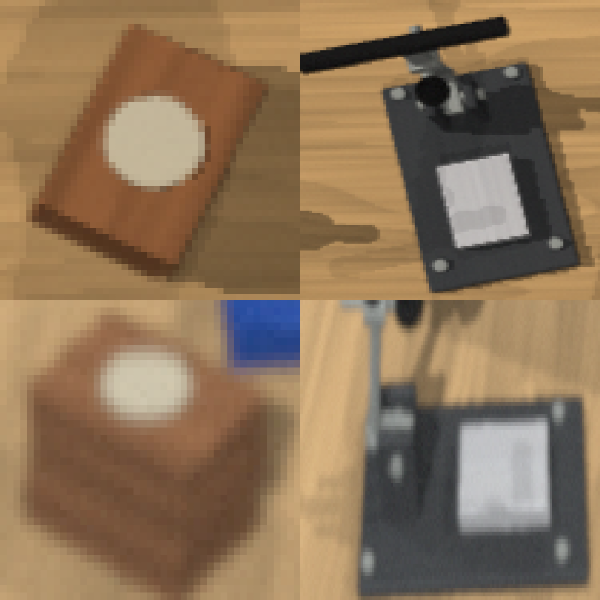

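The crops agree with the sizes given: the bed measures 86x62 mm at (0.551, 0.181), yaw 11.5°. The handle's middle comes out at (0.650, 0.200, 0.243), with length 150 mm and matching yaw. In the top crop the pile's top face has edges running at about -27°, which I refine next.

```bash
cat > to.py <<'E'
import sys
from h import *
from plant import sense
# target: x y z yaw_of_tool_x(deg), tool down
x,y,z,a=map(float,sys.argv[1:5]);s=sense();Rc=R.from_quat(s["tool_rot"])
Rt=R.from_euler('z',a,degrees=True)*R.from_euler('x',180,degrees=True)
rv=(Rc.inv()*Rt).as_rotvec();d=np.array([x,y,z])-s["eef_pos"]
print('turn/0.08',np.round(rv/.08,2),'shift/0.025 now',np.round(Rc.inv().apply(d)/.025,2),'after turn',np.round(Rt.inv().apply(d)/.025,2))
print('t',s["time"],'pos',np.round(s["eef_pos"],4),'q6',s["joint_positions"][5].round(2),'gap',round(s["finger_gap"],4),'f',np.round(s["ft_force"],1))
E
python3 - <<'E'
from h import *
T=pickle.load(open('pics/top.pkl','rb'))
H=cv2.cvtColor(T["img"],cv2.COLOR_RGB2HSV).astype(int);L=cv2.cvtColor(T["img"],cv2.COLOR_RGB2LAB).astype(int)
print(H[240,375:405:4],H[250,410],H[212,370],L[240,375:405:4].tolist(),L[212,370])
c=lambda u,v:onz(T,365+u*47/300,210+v*50/300,.066)
k=[c(137,25),c(268,90),c(178,262),c(35,206)]
for i in range(4):
    e=k[(i+1)%4]-k[i];print(np.linalg.norm(e),np.degrees(np.arctan2(e[1],e[0])))
print(np.mean(k,0))
E
python3 to.py .55 -.151 .20 -27
```

```text
[[ 12 156 124]
 [ 12 158 142]
 [ 13 158 139]
 [ 20  58 190]
 [ 19  58 179]
 [ 12 152 139]
 [ 15 138  89]
 [ 17 125 120]] [ 17 124 119] [ 16 124 163] [[97, 144, 154], [110, 146, 157], [109, 145, 157], [185, 128, 145], [173, 129, 144], [109, 145, 156], [76, 135, 147], [106, 134, 151]] [142 136 157]
0.053658460527375634 -120.35872246531235
0.07523837213616677 151.46386162348628
0.05561655990506446 65.32213137646517
0.08070874386476659 -29.856111077293107
[ 0.54716832 -0.1530647   0.066     ]
turn/0.08 [-2.000e-02  1.000e-02  1.091e+01] shift/0.025 now [17.88 -8.82  1.24] after turn [  4.73 -19.37   1.22]
t 0.1 pos [ 0.2247 -0.5288  0.2305] q6 -0.12 gap 0.0854 f [ 0.  -0.   0.3]
```

```bash
python3 - <<'E'
from h import *
T=pickle.load(open('pics/top.pkl','rb'))
L=cv2.cvtColor(T["img"],cv2.COLOR_RGB2LAB).astype(int)
for t in(85,90,95):print(t,rect(T,blob((L[...,1]>=140)&(L[...,0]>=t),(365,210,412,260)),.066))
E
python3 -m inch '[[[0,0,0,0,0,1],[0,0,0,0,0,1],[0,0,0,0,0,1],[0,0,0,0,0,1],[0,0,0,0,0,1],[0,0,0,0,0,1],[0,0,0,0,0,1],[0,0,0,0,0,1],[0,0,0,0,0,1],[0,0,0,0,0,1]]]' 85
python3 to.py .55 -.151 .20 -29
```

```text
85 [ 548.1 -151.    81.    54.5  151.5]
90 [ 548.4 -150.7   80.4   54.8  152.2]
95 [ 548.4 -150.5   81.    53.5  151.5]
time: 1.1
eef_pos: [0.2248, -0.5289, 0.2308]
tool_rot: [0.98, -0.199, -0.0, -0.001]
ft_force: [-0.5, 0.2, -0.0]
finger_gap: 0.0848
finger_force: 0.0
turn/0.08 [-0.01  0.01  1.31] shift/0.025 now [  6.07 -19.     1.24] after turn [  4.05 -19.53   1.23]
t 1.1 pos [ 0.2248 -0.5289  0.2308] q6 0.68 gap 0.0848 f [-0.5  0.2 -0. ]
```

```bash
python3 -m inch '[[[0,0,0,0,0,0.6],[0,0,0,0,0,0.6],[0.2,-1,0,0,0,0],[0.2,-1,0,0,0,0],[0.2,-1,0,0,0,0],[0.2,-1,0,0,0,0],[0.2,-1,0,0,0,0],[0.2,-1,0,0,0,0],[0.2,-1,0,0,0,0],[0.2,-1,0,0,0,0]]]' >/dev/null
python3 -m inch '[[[0.2,-1,0,0,0,0],[0.2,-1,0,0,0,0],[0.2,-1,0,0,0,0],[0.2,-1,0,0,0,0],[0.2,-1,0,0,0,0],[0.2,-1,0,0,0,0],[0.2,-1,0,0,0,0],[0.2,-1,0,0,0,0],[0.2,-1,0,0,0,0],[0.2,-1,0,0,0,0]]]'
python3 to.py .549 -.151 .12 -28.4
```

```text
time: 3.1
eef_pos: [0.5179, -0.1747, 0.2309]
tool_rot: [0.97, -0.245, -0.0, -0.0]
ft_force: [0.1, 0.3, -0.8]
finger_gap: 0.0855
finger_force: 0.0
turn/0.08 [0.   0.01 0.02] shift/0.025 now [ 0.65 -1.43  4.43] after turn [ 0.64 -1.43  4.43]
t 3.1 pos [ 0.5179 -0.1747  0.2309] q6 1.61 gap 0.0855 f [ 0.1  0.3 -0.8]
```

```bash
python3 -m inch '[[[0.3,-0.7,0.4,0,0,0],[0.34,-0.73,1,0,0,0],[0,0,1,0,0,0],[0,0,1,0,0,0],[0,0,1,0,0,0],[0,0,0.4,0,0,0],[0,0,0,0,0,0],[0,0,0,0,0,0]]]' 85 30
python3 to.py .549 -.151 .041 -28.4
python3 - <<'E'
from plant import viewer
import cv2,pickle
f=viewer.grab_frame("side");i=f["img"][170:330,220:430];cv2.imwrite('pics/pre.png',cv2.resize(i,(630,480))[:,:,::-1])
E
```

```text
time: 3.9
eef_pos: [0.5491, -0.1522, 0.112]
tool_rot: [0.97, -0.245, 0.001, 0.0]
ft_force: [0.6, -0.5, 0.4]
finger_gap: 0.0851
finger_force: 0.0
turn/0.08 [-0.   -0.01  0.02] shift/0.025 now [-0.03 -0.04  2.84] after turn [-0.03 -0.04  2.84]
t 3.9 pos [ 0.5491 -0.1522  0.112 ] q6 1.67 gap 0.0851 f [ 0.6 -0.5  0.4]
```

View pics/pre.png

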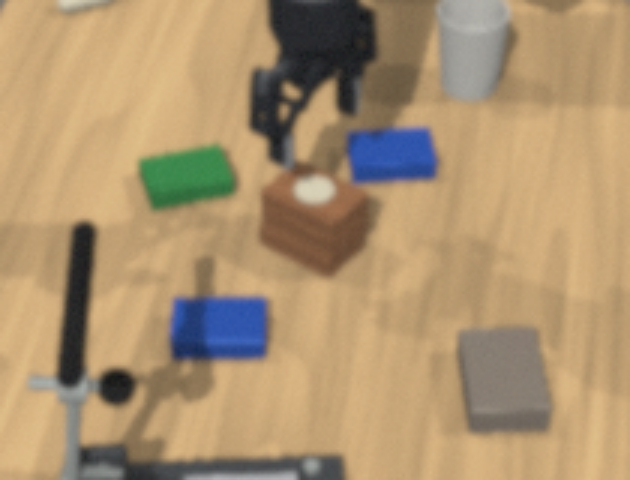

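The gripper sits squarely above the pile, with fingers either side of the disc, which is at crop pixel (315,190). I descend and close.

```bash
python3 -m inch '[[[0,-0.04,0.8,0,0,0],[0,0,0.8,0,0,0],[0,0,0.6,0,0,0],[0,0,0.4,0,0,0],[0,0,0.24,0,0,0],[0,0,0,0,0,0],[0,0,0,0,0,0]]]'
python3 -m inch '[[[0,0,0,0,0,0],[0,0,0,0,0,0],[0,0,0,0,0,0],[0,0,0,0,0,0],[0,0,0,0,0,0],[0,0,0,0,0,0],[0,0,0,0,0,0],[0,0,0,0,0,0]]]' 45 30
```

```text
time: 4.65
eef_pos: [0.5497, -0.1513, 0.041]
tool_rot: [0.97, -0.245, 0.001, 0.0]
ft_force: [-0.1, 0.4, -0.4]
finger_gap: 0.0848
finger_force: 0.0
time: 5.45
eef_pos: [0.5496, -0.1512, 0.041]
tool_rot: [0.97, -0.245, 0.001, 0.0]
ft_force: [-0.0, -0.7, 6.0]
finger_gap: 0.0556
finger_force: 32.9
```

```bash
python3 -m inch '[[[0,0,-0.2,0,0,0],[0,0,-0.4,0,0,0],[0,0,-0.6,0,0,0],[0,0,-0.8,0,0,0],[0,0,-0.8,0,0,0],[0,0,0,0,0,0],[0,0,0,0,0,0]]]'
python3 - <<'E'
from plant import viewer
import cv2,pickle
f=viewer.grab_frame("side");i=f["img"][170:330,220:430];cv2.imwrite('pics/lift.png',cv2.resize(i,(630,480))[:,:,::-1])
E
python3 to.py .551 .181 .12 11.5
```

```text
time: 6.15
eef_pos: [0.549, -0.151, 0.1104]
tool_rot: [0.97, -0.245, 0.0, 0.0]
ft_force: [-0.6, 1.2, -1.1]
finger_gap: 0.0553
finger_force: 32.2
turn/0.08 [-0.    0.02 -8.69] shift/0.025 now [ -6.21 -11.73  -0.41] after turn [  2.75 -12.98  -0.41]
t 6.2 pos [ 0.5484 -0.1508  0.1097] q6 1.67 gap 0.0555 f [ 0.1  0.4 -0.3]
```

View pics/lift.png

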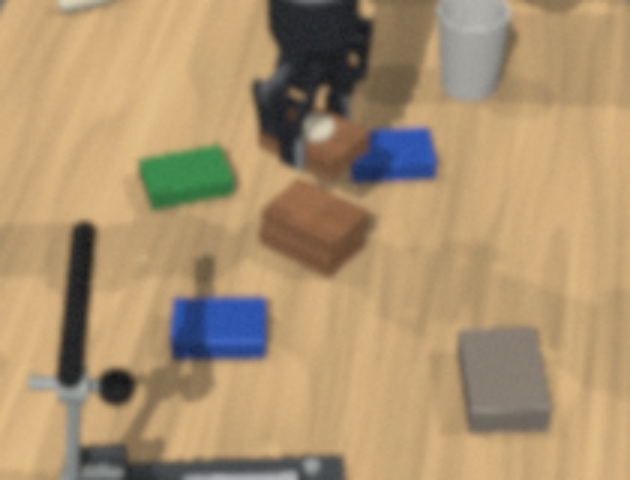

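The picture shows the top base in the gripper (320,130), with the other two still in place at (315,230). I turn it square and carry it over.

```bash
python3 -m inch '[[[0,0,0,0,0,-1],[0,0,0,0,0,-1],[0,0,0,0,0,-1],[0,0,0,0,0,-1],[0,0,0,0,0,-1],[0,0,0,0,0,-1],[0,0,0,0,0,-1],[0,0,0,0,0,-1],[0,0,0,0,0,-0.7],[0,0,0,0,0,0]]]' >/dev/null
python3 -m inch '[[[0.1,-0.5,0,0,0,0],[0.21,-1,0,0,0,0],[0.21,-1,0,0,0,0],[0.21,-1,0,0,0,0],[0.21,-1,0,0,0,0],[0.21,-1,0,0,0,0],[0.21,-1,0,0,0,0],[0.21,-1,0,0,0,0],[0.21,-1,0,0,0,0],[0.21,-1,0,0,0,0]]]' >/dev/null
python3 -m inch '[[[0.21,-1,0,0,0,0],[0.21,-1,0,0,0,0],[0.21,-0.9,0,0,0,0],[0.1,-0.5,0,0,0,0],[0,0,0,0,0,0],[0,0,0,0,0,0]]]'
python3 to.py .551 .181 .028 11.5
```

```text
time: 8.8
eef_pos: [0.5506, 0.1783, 0.11]
tool_rot: [0.995, 0.101, -0.0, 0.0]
ft_force: [-0.0, 0.1, -1.0]
finger_gap: 0.0554
finger_force: 32.2
turn/0.08 [0.01 0.01 0.02] shift/0.025 now [ 0.04 -0.11  3.28] after turn [ 0.04 -0.1   3.28]
t 8.8 pos [0.5506 0.1783 0.11  ] q6 1.56 gap 0.0554 f [-0.   0.1 -1. ]
```

```bash
python3 -m inch '[[[0.04,-0.11,0.8,0,0,0],[0,0,0.8,0,0,0],[0,0,0.8,0,0,0],[0,0,0.4,0,0,0],[0,0,0.2,0,0,0],[0,0,0,0,0,0],[0,0,0,0,0,0]]]'
python3 -m inch '[[[0,0,0.12,0,0,0],[0,0,0.1,0,0,0],[0,0,0,0,0,0],[0,0,0,0,0,0]]]'
python3 to.py .551 .181 .027 11.5
```

```text
time: 9.5
eef_pos: [0.5522, 0.1813, 0.036]
tool_rot: [0.995, 0.101, 0.001, 0.0]
ft_force: [0.4, 0.0, -0.6]
finger_gap: 0.0557
finger_force: 32.2
time: 9.9
eef_pos: [0.5515, 0.1815, 0.0298]
tool_rot: [0.995, 0.101, 0.0, 0.0]
ft_force: [-0.5, -0.4, -0.5]
finger_gap: 0.0554
finger_force: 32.2
turn/0.08 [ 0.   -0.    0.02] shift/0.025 now [-0.02  0.02  0.11] after turn [-0.02  0.02  0.11]
t 9.9 pos [0.5515 0.1815 0.0298] q6 1.57 gap 0.0554 f [-0.5 -0.4 -0.5]
```

```bash
python3 -m inch '[[[0,0,0.06,0,0,0],[0,0,0,0,0,0],[0,0,0,0,0,0]]]'
python3 -m inch '[[[0,0,0.04,0,0,0],[0,0,0,0,0,0],[0,0,0,0,0,0]]]'
```

```text
time: 10.2
eef_pos: [0.5514, 0.1815, 0.0282]
tool_rot: [0.995, 0.101, -0.0, 0.0]
ft_force: [-0.4, 0.6, -0.5]
finger_gap: 0.0553
finger_force: 32.2
time: 10.5
eef_pos: [0.5515, 0.1814, 0.0272]
tool_rot: [0.995, 0.101, -0.0, 0.0]
ft_force: [0.4, -0.8, 0.3]
finger_gap: 0.0555
finger_force: 32.2
```

```bash
python3 -m inch '[[[0,0,0.04,0,0,0],[0,0,0,0,0,0],[0,0,0,0,0,0]]]'
python3 -m inch '[[[0,0,0,0,0,0],[0,0,0,0,0,0],[0,0,0,0,0,0],[0,0,0,0,0,0],[0,0,0,0,0,0],[0,0,0,0,0,0]]]' 85
python3 -m inch '[[[0,0,-0.4,0,0,0],[0,0,-0.8,0,0,0],[0,0,-1,0,0,0],[0,0,-1,0,0,0],[0,0,-1,0,0,0],[-1,0,-1,0,0,0],[-1,0,-1,0,0,0],[-1,0,-1,0,0,0],[-1,0,-1,0,0,0],[-1,0,-1,0,0,0]]]'
python3 - <<'E'
from plant import viewer
from h import *
O=[]
for n in("top","side"):
    f=viewer.grab_frame(n);pickle.dump(f,open(f'pics/{n}2.pkl','wb'))
    a,b=(200,160) if n=="top" else (220,240);O.append(cv2.resize(f["img"][b:b+150,a:a+100],(400,600)))
cv2.imwrite('pics/placed.png',np.hstack(O)[:,:,::-1])
E
```

```text
time: 10.8
eef_pos: [0.5516, 0.1815, 0.0271]
tool_rot: [0.995, 0.101, 0.0, 0.0]
ft_force: [-1.5, -0.1, 5.4]
finger_gap: 0.0553
finger_force: 32.9
time: 11.4
eef_pos: [0.5515, 0.1815, 0.0262]
tool_rot: [0.995, 0.101, -0.0, 0.0]
ft_force: [0.1, 1.0, -0.1]
finger_gap: 0.085
finger_force: 0.0
time: 12.4
eef_pos: [0.4278, 0.1562, 0.258]
tool_rot: [0.995, 0.101, 0.0, -0.0]
ft_force: [0.4, 0.7, 0.1]
finger_gap: 0.0849
finger_force: 0.0
```

View pics/placed.png

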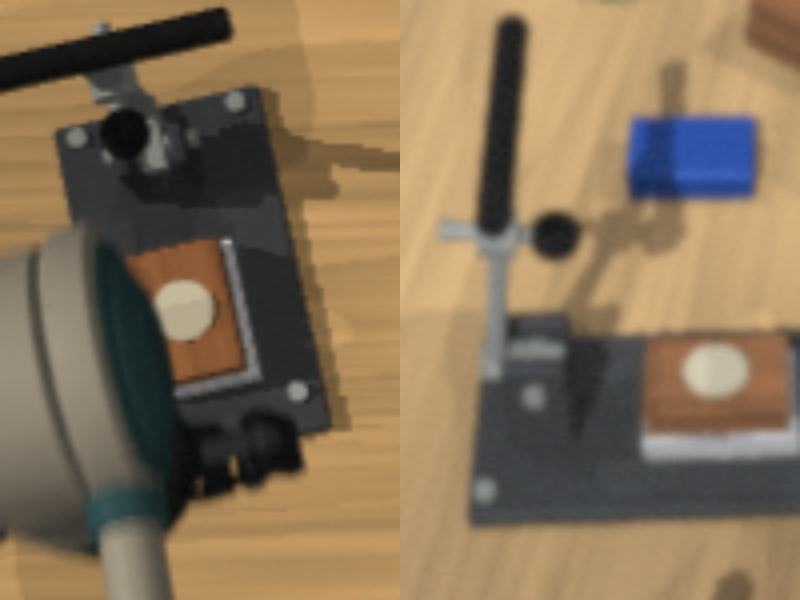

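The base lies flat and square on the bed, and its disc is at about top pixel (245,237) and side pixel (299,332). I check the offset and work out the approach to the handle.

```bash
python3 - <<'E'
from h import *
for n,roi in(("top2",(236,228,262,248)),("side2",(285,318,318,345))):
    f=pickle.load(open(f'pics/{n}.pkl','rb'));H=cv2.cvtColor(f["img"],cv2.COLOR_RGB2HSV).astype(int)
    print(n,rect(f,blob((H[...,1]<100)&(H[...,2]>140),roi),.054))
E
python3 to.py .6595 .1564 .30 101.5;python3 to.py .6595 .1564 .30 -78.5
```

```text
top2 [552.6 182.9  33.7  30.7 179.8]
side2 [552.8 182.3  40.6  38.1  98.9]
turn/0.08 [  0.06  -0.06 -19.62] shift/0.025 now [ 9.09  1.86 -1.52] after turn [-1.85  9.08 -1.58]
t 12.5 pos [0.4279 0.1564 0.2606] q6 1.57 gap 0.0849 f [ 0.6 -0.1  0.2]
turn/0.08 [-0.06 -0.06 19.65] shift/0.025 now [ 9.09  1.86 -1.52] after turn [ 1.85 -9.08 -1.58]
t 12.5 pos [0.4279 0.1564 0.2606] q6 1.57 gap 0.0849 f [ 0.6 -0.1  0.2]
```

```bash
python3 -m inch '[[[0,0,-0.5,0,0,-1],[0,0,-0.5,0,0,-1],[0,0,-0.6,0,0,-1],[0,0,0,0,0,-1],[0,0,0,0,0,-1],[0,0,0,0,0,-1],[0,0,0,0,0,-1],[0,0,0,0,0,-1],[0,0,0,0,0,-1],[0,0,0,0,0,-1]]]' >/dev/null
python3 -m inch '[[[0,0,0,0,0,-1],[0,0,0,0,0,-1],[0,0,0,0,0,-1],[0,0,0,0,0,-1],[0,0,0,0,0,-1],[0,0,0,0,0,-1],[0,0,0,0,0,-1],[0,0,0,0,0,-1],[0,0,0,0,0,-1],[0,0,0,0,0,-0.6]]]' >/dev/null
python3 -m inch '[[[-0.2,1,0,0,0,0],[-0.2,1,0,0,0,0],[-0.2,1,0,0,0,0],[-0.2,1,0,0,0,0],[-0.2,1,0,0,0,0],[-0.2,1,0,0,0,0],[-0.2,1,0,0,0,0],[-0.2,1,0,0,0,0],[-0.25,1,0,0,0,0],[0,0,0,0,0,0]]]'
python3 to.py .6595 .1564 .224 101.5
```

```text
time: 15.5
eef_pos: [0.6621, 0.1551, 0.2938]
tool_rot: [0.634, 0.774, -0.0, 0.0]
ft_force: [-0.2, -0.4, 0.6]
finger_gap: 0.0852
finger_force: 0.0
turn/0.08 [-0.    0.01 -0.03] shift/0.025 now [ 0.07 -0.09  2.79] after turn [ 0.07 -0.09  2.79]
t 15.5 pos [0.6621 0.1551 0.2938] q6 -0.07 gap 0.0852 f [-0.2 -0.4  0.6]
```

```bash
python3 -m inch '[[[0.07,-0.09,0.5,0,0,0],[0,0,0.8,0,0,0],[0,0,0.8,0,0,0],[0,0,0.5,0,0,0],[0,0,0.2,0,0,0],[0,0,0,0,0,0]]]'
python3 -m inch '[[[0,0,0,0,0,0],[0,0,0,0,0,0],[0,0,0,0,0,0],[0,0,0,0,0,0],[0,0,0,0,0,0],[0,0,0,0,0,0],[0,0,0,0,0,0],[0,0,0,0,0,0],[0,0,0,0,0,0],[0,0,0,0,0,0]]]' 5 60
python3 to.py .6595 .1564 .224 101.5
python3 - <<'E'
import numpy as np
# handle relative to hinge in press xz vs lever angle; tool y ~ press ?  path deltas /0.025
q=np.append(np.linspace(0,1.45,21),1.5)
a=np.radians(83)-q
x=-180*np.cos(a)+23*np.sin(a);z=180*np.sin(a)+23*np.cos(a)
print(np.c_[q,x,z].round(1)[[0,-2]])
print(np.c_[np.diff(x),np.diff(z)].__truediv__(25).round(2).tolist())
E
```

```text
time: 16.1
eef_pos: [0.6558, 0.1568, 0.2256]
tool_rot: [0.633, 0.774, -0.0, -0.0]
ft_force: [0.6, 0.4, -0.4]
finger_gap: 0.0846
finger_force: 0.0
time: 17.1
eef_pos: [0.6566, 0.1569, 0.2269]
tool_rot: [0.633, 0.774, 0.0, 0.001]
ft_force: [1.0, 0.8, 5.5]
finger_gap: 0.0162
finger_force: 58.6
turn/0.08 [ 0.02  0.   -0.02] shift/0.025 now [-0.04  0.11  0.12] after turn [-0.04  0.11  0.12]
t 17.1 pos [0.6566 0.1569 0.2269] q6 -0.07 gap 0.0162 f [1.  0.8 5.5]
[[   0.     0.9  181.5]
 [   1.4 -180.    22.8]]
[[-0.53, -0.02], [-0.52, -0.05], [-0.52, -0.09], [-0.51, -0.13], [-0.5, -0.17], [-0.49, -0.2], [-0.47, -0.24], [-0.45, -0.27], [-0.43, -0.3], [-0.41, -0.33], [-0.38, -0.36], [-0.36, -0.39], [-0.33, -0.41], [-0.3, -0.44], [-0.26, -0.46], [-0.23, -0.47], [-0.19, -0.49], [-0.16, -0.5], [-0.12, -0.51], [-0.08, -0.52], [-0.04, -0.36]]
```

```bash
python3 -m inch '[[[0,-0.53,0.02,0,0,0],[0,-0.52,0.05,0,0,0],[0,-0.52,0.09,0,0,0],[0,-0.51,0.13,0,0,0],[0,-0.5,0.17,0,0,0],[0,-0.49,0.2,0,0,0],[0,-0.47,0.24,0,0,0],[0,-0.45,0.27,0,0,0],[0,-0.43,0.3,0,0,0],[0,-0.41,0.33,0,0,0]]]'
python3 to.py .6595 .1564 .224 101.5
```

```text
time: 18.1
eef_pos: [0.5395, 0.1331, 0.1806]
tool_rot: [0.634, 0.774, 0.002, 0.002]
ft_force: [9.0, 1.3, -4.0]
finger_gap: 0.0159
finger_force: 58.5
turn/0.08 [ 0.06  0.   -0.03] shift/0.025 now [-0.04  4.9  -1.71] after turn [-0.05  4.89 -1.74]
t 18.1 pos [0.5395 0.1331 0.1806] q6 -0.08 gap 0.0159 f [ 9.   1.3 -4. ]
```

```bash
python3 -m inch '[[[0,-0.38,0.36,0,0,0],[0,-0.36,0.39,0,0,0],[0,-0.33,0.41,0,0,0],[0,-0.3,0.44,0,0,0],[0,-0.26,0.46,0,0,0],[0,-0.23,0.47,0,0,0],[0,-0.19,0.49,0,0,0],[0,-0.16,0.5,0,0,0],[0,-0.12,0.51,0,0,0],[0,-0.08,0.52,0,0,0]]]'
python3 -m inch '[[[0,0,0,0,0,0],[0,0,0,0,0,0],[0,0,0,0,0,0]]]'
python3 - <<'E'
from plant import viewer,sense
from h import *
O=[]
for n in("top","side"):
    f=viewer.grab_frame(n);pickle.dump(f,open(f'pics/{n}3.pkl','wb'))
    a,b=(190,160) if n=="top" else (225,250);O.append(cv2.resize(f["img"][b:b+150,a:a+130],(400,462)))
cv2.imwrite('pics/lev.png',np.hstack(O)[:,:,::-1])
p=sense()["eef_pos"];b=np.array([.5515,.1815,.0]);c,s=np.cos(.2007),np.sin(.2007)
d=p-b;print('TCP in press',c*d[0]+s*d[1],-s*d[0]+c*d[1],d[2])
E
```

```text
time: 19.1
eef_pos: [0.4823, 0.1215, 0.0688]
tool_rot: [0.633, 0.774, 0.003, 0.003]
ft_force: [3.8, -0.1, 11.4]
finger_gap: 0.0159
finger_force: 59.8
time: 19.4
eef_pos: [0.4824, 0.1215, 0.0694]
tool_rot: [0.633, 0.774, 0.003, 0.003]
ft_force: [4.2, 1.8, 10.1]
finger_gap: 0.0161
finger_force: 60.0
TCP in press -0.07969453834087298 -0.04499095346524246 0.06949167707754672
```

View pics/lev.png

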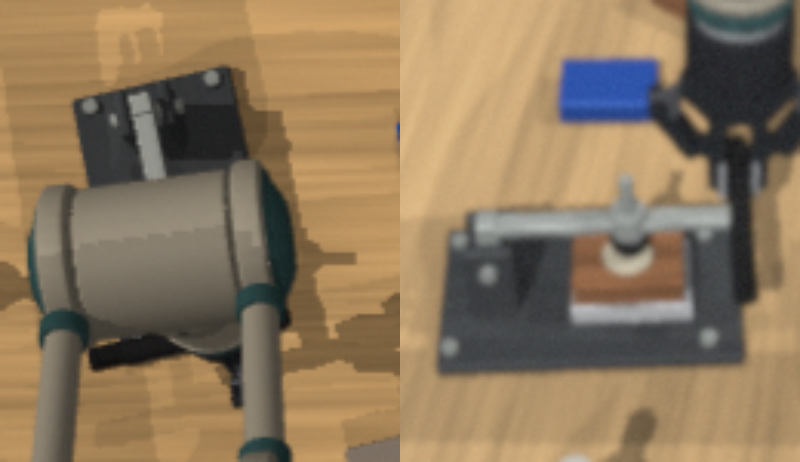

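The pad sits on the inlay and the arm looks nearly level. The handle's free end shows at about top pixel (220.5,276) and side pixel (337,346), so I triangulate its height.

```bash
python3 - <<'E'
from h import *
T,S=[pickle.load(open(f'pics/{n}3.pkl','rb')) for n in("top","side")]
c,s=np.cos(.2007),np.sin(.2007)
P=np.array([.5515,.1815])+np.array([c*-.08-s*.075,s*-.08+c*.075]);print('expected',P,.085)
print(tri(T,(220.5,276),S,(337,346)))
def proj(f,p):
    q=np.linalg.inv(f["pose"])@np.append(p,1);return f["cx"]-f["fx"]*q[0]/q[2],f["cy"]+f["fy"]*q[1]/q[2]
for z in(.075,.085,.095):print(z,proj(T,np.append(P,z)),proj(S,np.append(P,z)))
for n,f,r in(("T",T,(212,262,258,290)),("S",S,(322,300,350,352))):
    b=blob(f["img"].max(2)<45,r)[:,0]; print(n,b.min(0),b.max(0),[b[b[:,1]==v,0].mean().round(1) for v in range(318,346,6) if (b[:,1]==v).any()])
E
```

```text
expected [0.45815417 0.23904612] 0.085
(array([0.4591475 , 0.23433868, 0.08564478]), np.float64(0.000512445854005488))
0.075 (np.float64(219.46948258412095), np.float64(277.0110684381902)) (np.float64(336.99767087985526), np.float64(351.0618568994571))
0.085 (np.float64(218.49098464965874), np.float64(276.6350369556976)) (np.float64(337.0180389008725), np.float64(347.98376919474237))
0.095 (np.float64(217.4952020167965), np.float64(276.25236305676765)) (np.float64(337.0386242842652), np.float64(344.87283291554684))
T [219 268] [249 279] []
S [330 300] [339 347] [np.float64(335.5), np.float64(335.0), np.float64(336.0), np.float64(336.0), np.float64(336.5)]
```

Triangulated height is 85.6 mm and the gripper geometry gives 87.6 mm, against 85 mm when level, with about 12 mm allowed either way. I nudge down 1 mm, settle and hand in.

```bash
python3 -m inch '[[[0,0,0.04,0,0,0],[0,0,0,0,0,0],[0,0,0,0,0,0],[0,0,0,0,0,0],[0,0,0,0,0,0]]]'
python3 -c "
from plant import env
print(env.hand_in())"
```

```text
time: 20.0
eef_pos: [0.4823, 0.1215, 0.0686]
tool_rot: [0.633, 0.774, 0.003, 0.003]
ft_force: [3.5, 0.8, 11.1]
finger_gap: 0.0159
finger_force: 60.0
the job is handed in; nothing more can be done
None
```

The job is handed in, verdict not shown: the inlaid base lies on the bed within about 2 mm of centre, and the arm is holding the lever level (handle about 85 mm up) with the pad on the inlay; it took 20 s of the 69 s allowed.

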